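# Turn a square housing round a post and seat it in a test jig

### The job

Turn the square metal housing a quarter turn clockwise (seen from above) by pushing it from behind against the fixed round post, so that its socket faces the end stop. Then slide it along the fence past the sprung roller and press it fully home against the end stop with about 12 N for half a second, and leave it there flush. Keep it flat on the plate, never push it harder than about 25 N against post or stop, and leave the things round the jig where they are.

Things in the scene. Friction and masses are not known exactly. Their poses are not given: they have to be found in the camera images.
- jig: Fixed jig on the bench: a slick white 14 mm plastic plate (friction about 0.2) with post, fence, sprung roller and end stop. Origin on its underside; own x runs along the lane from the robot's side towards the end stop, y to the left. In this frame the plate reaches x -165..155, y -60..84 mm (to y 122 for x 75..155).
- fence (a point): Point in the middle of the fence's face at mid height (jig x 81, y -22 mm). The fence is a fixed steel bar on the right of the lane, jig x 12..150 mm, its top 40 mm over the bench; its face looks left (+y) and is in line with the left side of the post.
- roller (a point): Middle of the sprung upright roller, 18 mm diameter, 20 mm long, left of the lane (jig x 105, y 79 mm at rest). It stands 4 mm into the housing's path and yields to the left up to 9 mm: 2 N preload, 0.45 N/mm. Pushing the housing past it takes some 5 to 15 N in all. Its fixed block behind: jig x 82..128, y 92..118 mm, top 38 mm over the bench.
- post: Upright fixed post with a smooth steel sleeve that spins freely on it, 16 mm diameter, 45 mm high above the plate; origin at the middle of its foot, on the plate at x 0, y -30 mm of the jig. The front (+x) face of the housing meets it near its right-hand end; pushed straight towards the post it jams and the force climbs, swung in an arc about the post it turns with a few N.
- end_stop: Fixed steel stop block across the end of the lane, 20 x 80 x 30 mm (along jig x, y, z); origin at the middle of its near face's foot, on the plate. Rigid.
- seat (a point): Point on the end stop's near face, jig x 130, y 26 mm, 34 mm above the bench: the middle of the socket face of the seated housing comes to lie here.
- housing_mid (a point): Centre (half-way up) of the square closed aluminium housing, 96 x 96 x 40 mm, vertical edges rounded 8 mm, 0.3 to 0.6 kg, loose and flat on the jig plate (centre 20 mm above the plate). Too wide to grasp: push on its sides. At the start its own x axis points roughly along jig x and its own y axis (the socket side) to the left. Seated, its own y points along jig x.
- socket (a point): Middle of the side face that carries the flat rectangular socket (36 x 16 mm, flush), half-way up, 48 mm from the centre along the housing's own +y.
- housing: The housing; origin at the centre of its underside, axes as for its centre.
- dish: Bystander: round steel screw dish, 66 mm diameter, 18 mm high, right of the end of the jig; origin under its centre.
- flux: Bystander: small squeeze bottle, 38 mm diameter, 99 mm high, standing behind the end of the jig; origin under its centre.
- cutters: Bystander: flush cutters lying on the bench, 121 x 43 x 10 mm; origin under the centre.
- spare_board: Bystander: green circuit board with a black display, 49 x 94 x 6 mm, lying right of the vice; origin under its centre.

How it is judged (in metres and radians):
On the way, in this order (a step that is already met when the one before it is completed fails the run):
1. the housing, part way round, is turning against the post (contact force between housing and post above 0.3 N and angle between the x axis of housing and the x axis of jig, either way round between 0.5 and 1.3 rad), for 0.05 s.
2. turned and home in the corner, the housing is pressed against the end stop with 8 N or more (horizontal distance between socket and seat below 0.004 m and contact force between housing and end_stop above 8 N), for 0.3 s.
At the end, for the whole second after the job is handed in: The housing lies flat and still on the jig plate, the middle of its socket face within 3 mm of the seat point on the end stop, square to the jig within 2 degrees (horizontal distance between socket and seat below 0.003 m and angle between the y axis of housing and the x axis of jig, either way round below 0.035 rad and z of housing in the frame of jig below 0.017 m and angle between housing's own z axis and vertical below 0.05 rad and linear speed of housing below 0.01 m/s); the robot touches nothing.
It fails at once if the housing is lifted or tipped (10 mm, 0.15 rad) (z of housing in the frame of jig above 0.024 m or angle between housing's own z axis and vertical above 0.15 rad).
It fails at once if the housing is pushed against the end stop or the post with more than 30 N (contact force between housing and end_stop above 30 N or contact force between housing and post above 30 N).
It fails at once if a bystander is moved by more than 25 mm (distance of any of dish, flux, cutters, spare_board from where it was at the start of the episode above 0.025 m).
It also fails if it takes over 67 s, if anything falls off the work surface, if the arm or the gripper's body presses on something with over 40 N, if the wrist force passes 120 N, or if a joint passes its speed limit or range.

### The arm

A 6-joint arm with a two-finger parallel gripper is mounted at the origin on a cart in front of the work surface, level with it; the furniture and walls round the work are solid. World frame = base frame: x ahead of the robot, y to its left, z up, the work surface at z = 0. Lengths are in mm, angles in degrees, forces in N, time in s.
With the tool pointing down it reaches from about 375 to 750 mm from the base axis. Payload 9 kg.
Tool frame: the origin (TCP) lies on the centre line of the jaws, within the pads' length; the fingertips stand 14 mm ahead of it and the grasp point (between the pads) lies 5 mm behind it; z points along the fingers, y is the direction in which the jaws open and shut (so a half turn about z gives the same grasp; the last joint's range is limited). The gripper opens to 85 mm and grips with 20 to 120 N. Pads are 22 mm wide; open, the fingers measure 114 mm over their backs; the gripper's body (76 mm by 85 mm) begins 54 mm behind the grasp point. The pads swing forward as they close: fully open they stand 13 mm farther back than shut.
Start: joints at [61.954, 5.964, 5.575, 89.605, 0, 77.527], TCP at [161.082, 578.003, 245.331] pointing down, gripper open.
Joint ranges: [-171.21, 171.21], [-48.23, 106.86], [-62.78, 66.21], [-105.2, 120.99], [-86.42, 89.51], [-180, 180]. Speed limits (degrees/s): [127.2, 127.2, 147.25, 180, 180, 180].

### API

Orientations are given as [roll, pitch, yaw] about the fixed x, y, z axes, in that order (R = Rz(yaw) Ry(pitch) Rx(roll)).
In Python, from bench import ctrl, camera gives the robot as it stands.
- The arm moves only by the shell command python3 -m pendant 'ROWS'. ROWS is JSON, a list of rows, each a list of 7 numbers: the turn, a rotation vector about the tool's x, y, z in degrees, then the shift along the tool's x, y, z in cm, then the closure in counts, from 0 (fully open) to 255 (shut). A call has 1 to 12 rows; each row is the pose to reach, as a shift and turn from the pose commanded when the call began, along the tool's axes at that moment; what a row does not reach only later rows make up. A row lasts 1/8 s, in which the tool goes at most 62.5 mm and 10.7 degrees, less where a joint would pass 70% of its speed; a pose out of reach is approached as far as the arm can. A call with a gripper value outside its range is refused whole. The fingers move at their own pace and stop on an object; the grip force is fixed at half the most. Time passes only in rows, so rows that repeat a pose let the fingers close. It gives the time, the measured TCP pose, the force and the opening at its end, in the units of the state.
- ctrl.read_state(): the state, without advancing time (a new reading comes with each control period).
- camera(name): name is "scene" or "top" or "wrist"; returns a dict with "img" (384x512x3 uint8, red, green, blue), "camera_matrix" (3x3 intrinsics, pixels), "world_from_camera" (4x4, takes a point from camera to world coordinates). Camera axes: x right, y down, z forward; pixel columns grow to the right and rows downward; lengths in mm; the calibration is good to about 2 mm. A picture is of the moment at which its call begins. There is no depth.
- ctrl.job_done(): hands the job in, once; it reports no verdict.
The state is a dict: "t": time; "joint_pos": joint angles; "qd": joint speeds; "joint_efforts": joint torques, N m; "tool_pos": TCP position; "eef_rot": TCP orientation; "ft_force": force on the tool from outside, world axes, zero at the start; "torque": the same for the moment, N m; "grip_width": finger opening in mm.
Only numpy, scipy, OpenCV 4.12 (cv2) and the standard library are available. Lean on these libraries where they do the work, as an engineer would, in place of code of your own. Each camera call takes 0.05 s, during which the arm holds its last target.

## Working session

There is one attempt and no reset: what is moved stays moved. The work goes in short steps, Python scripts to look and compute and a shell command to move; the robot and the scene stay as the last step left them, time stands still between calls to the robot, and variables do not carry over. Pictures are saved under pics/ and viewed, and the job is handed in when it is done.

```bash
ls; mkdir -p pics
python3 - <<'E'
from bench import ctrl,camera
import cv2,numpy as np
print(ctrl.read_state())
for n in ("scene","top","wrist"):
    c=camera(n); cv2.imwrite(f"pics/{n}0.png",c["img"][:,:,::-1]); print(n,c["camera_matrix"].tolist(),np.round(c["world_from_camera"],4).tolist())
E
```

```text
pics
{'t': 0.0, 'joint_pos': array([ 6.19539377e+01,  5.99855212e+00,  5.52515046e+00,  8.96028689e+01,
       -1.69707600e-04,  7.75255316e+01]), 'qd': array([ 0.09505046,  0.00974845, -0.02070564,  0.03951379,  0.01503662,
       -0.07529948]), 'joint_efforts': array([-3.00530628e-03, -5.56924760e+01,  5.03654408e+01,  1.66320358e-02,
       -3.69448780e-04, -1.34023139e-05]), 'tool_pos': array([160.91777021, 577.69279926, 244.50464149]), 'eef_rot': array([-1.79925493e+02, -1.63090940e-02,  1.64428396e+02]), 'ft_force': array([-0.70559917, -0.24961293,  0.57083253]), 'torque': array([-0.0524178 , -0.02228177,  0.05495613]), 'grip_width': 85.59633067057312}
scene [[452.53617583003415, 0.0, 256.15961695738025], [0.0, 452.53617583003415, 191.2771971194293], [0.0, 0.0, 1.0]] [[0.5156, -0.5702, 0.6396, -17.6537], [-0.8567, -0.3565, 0.3728, -332.2008], [0.0155, -0.7401, -0.6723, 710.9066], [0.0, 0.0, 0.0, 1.0]]
top [[471.7950195074097, 0.0, 260.19860062306884], [0.0, 471.7950195074097, 188.30419182818108], [0.0, 0.0, 1.0]] [[0.0289, -0.9967, 0.0756, 500.647], [-0.9995, -0.0295, -0.0065, 27.1154], [0.0087, -0.0753, -0.9971, 1222.0563], [0.0, 0.0, 0.0, 1.0]]
wrist [[336.4263163790117, 0.0, 255.3763176422518], [0.0, 336.4263163790117, 197.6312174034075], [0.0, 0.0, 1.0]] [[0.2677, 0.9283, 0.2581, 95.2406], [0.9635, -0.2578, -0.0724, 596.6714], [-0.0007, 0.268, -0.9634, 372.4005], [0.0, 0.0, 0.0, 1.0]]
```

View pics/scene0.png

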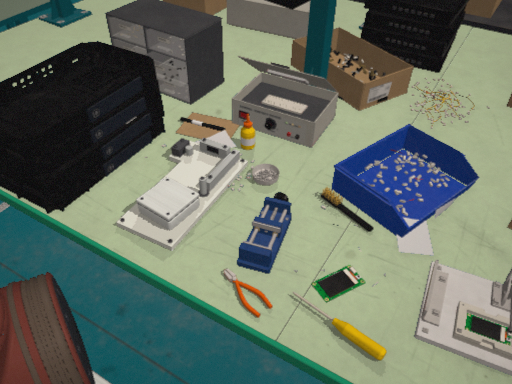

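View pics/top0.png

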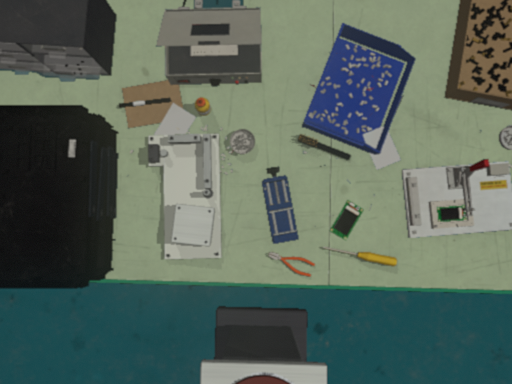

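Run:
```python
import cv2
a=cv2.imread("pics/top0.png")[125:270,135:255]; cv2.imwrite("pics/top0z.png",cv2.resize(a,None,fx=4,fy=4,interpolation=cv2.INTER_CUBIC))
a=cv2.imread("pics/scene0.png")[110:250,110:290]; cv2.imwrite("pics/scene0z.png",cv2.resize(a,None,fx=4,fy=4,interpolation=cv2.INTER_CUBIC))
```

```text
(no output)
```

View pics/top0z.png

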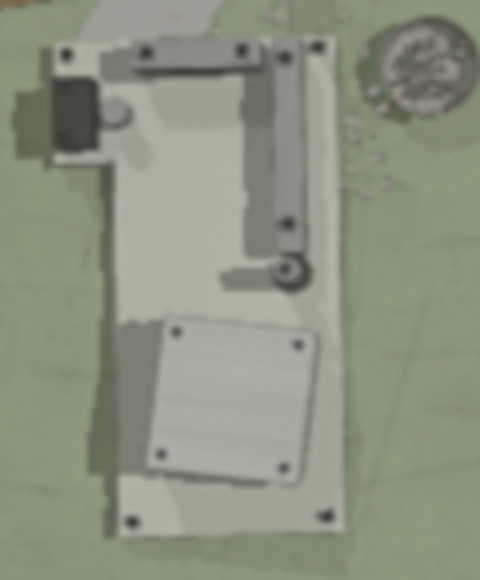

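View pics/scene0z.png

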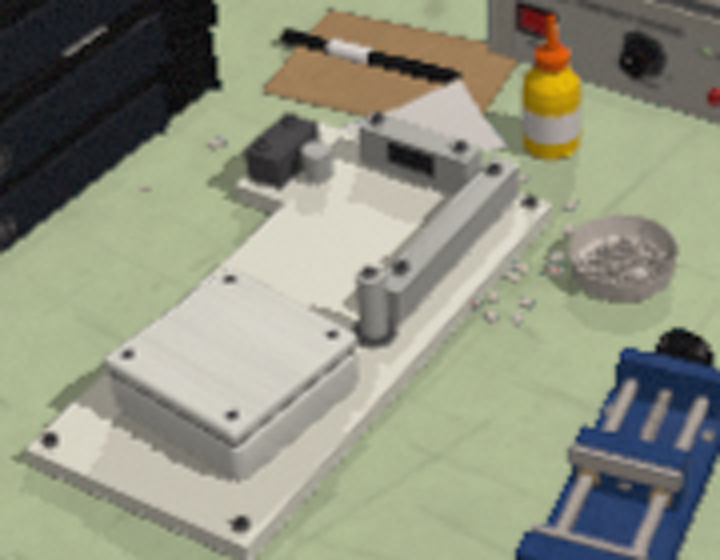

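View pics/wrist0.png

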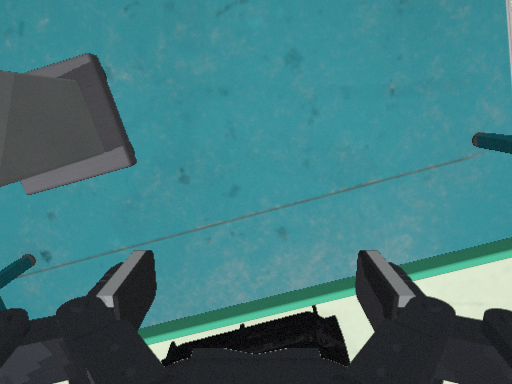

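```bash
cat > h.py <<'E'
import numpy as np,cv2
from bench import ctrl,camera
def ray(c,uv,z):
    K=c["camera_matrix"];T=c["world_from_camera"]
    d=T[:3,:3]@np.linalg.inv(K)@np.array([uv[0],uv[1],1.]);o=T[:3,3]
    return (o+d*(z-o[2])/d[2])[:2]
def full(z,off,s=4): return [(z[0]+.5)/s-.5+off[0],(z[1]+.5)/s-.5+off[1]]
E
python3 - <<'E'
from h import *
t=camera("top");s=camera("scene")
T=lambda p,z:ray(t,full(p,(135,125)),z)
S=lambda p,z:ray(s,full(p,(110,110)),z)
P=[T(p,14) for p in [(120,535),(343,530),(335,36)]];print("top plate BL BR TR",np.round(P,1), np.linalg.norm(P[0]-P[1]),np.linalg.norm(P[1]-P[2]))
P2=[S(p,14) for p in [(25,455),(247,550),(551,207)]];print("scene",np.round(P2,1), np.linalg.norm(P2[0]-P2[1]),np.linalg.norm(P2[1]-P2[2]))
print("post top",T((291,271),59),S((374,273),59))
H=np.array([T(p,54) for p in [(176,332),(298,345),(284,468),(160,454)]]);print(H.round(1),H.mean(0))
H2=np.array([S(p,54) for p in [(230,279),(332,334),(231,415),(128,355)]]);print(H2.round(1),H2.mean(0))
for h in(H,H2):
  print(np.degrees([np.arctan2(*(h[i]-h[j])[::-1]) for i,j in((0,3),(1,2))]),np.degrees([np.arctan2(*(h[i]-h[j])[::-1])-np.pi/2 for i,j in((0,1),(3,2))]))
for p in(P,P2): print("jig yaw",np.degrees(np.arctan2(*(p[2]-p[1])[::-1])), np.degrees(np.arctan2(*(p[0]-p[1])[::-1]))-90)
print("fence screws",T((285,57),54),T((288,223),54),S((495,170),54),S((400,267),54))
E
```

```text
top plate BL BR TR [[406.9 256.3]
 [414.1 115.2]
 [730.9 131.6]] 141.2437635030155 317.1960062440272
scene [[402.  253.4]
 [412.  112.6]
 [727.9 129.2]] 141.11731441416947 316.3254888652591
post top [574.83943153 149.60320162] [578.11802455 151.3276976 ]
[[535.3 219.7]
 [529.5 144.1]
 [453.7 149.9]
 [460.1 226.4]] [494.65371399 185.00436708]
[[536.3 219.4]
 [530.  144.5]
 [453.8 151.1]
 [460.  225.6]] [495.03361316 185.12485372]
[-5.06961351 -4.37230365] [-4.40545519 -4.76481217]
[-4.63446085 -4.97212326] [-4.80922563 -4.79024836]
jig yaw 2.9575216864170057 2.8994382460143413
jig yaw 3.0097102539469454 4.088382582211594
fence screws [709.01277551 158.88484912] [604.95234384 153.10620148] [697.38793019 149.67147708] [594.56210494 145.79360072]
```

```bash
cat >> h.py <<'E'
O=np.array([574.2,181.7]);JY=3.0
def R(d):
    a=np.radians(d);return np.array([[np.cos(a),-np.sin(a)],[np.sin(a),np.cos(a)]])
def j2w(p): return O+R(JY)@np.array(p,float)
def w2j(p): return R(-JY)@(np.array(p,float)-O)
def rows(cur,tgts):
    """cur/tgts: (x,y,z,yaw) world, tool down; prints turn about tool z (deg), shift cm"""
    for t in tgts:
        y=np.radians(cur[3]);d=np.array(t[:3])-np.array(cur[:3])
        tx=np.array([np.cos(y),np.sin(y),0]);ty=np.array([np.sin(y),-np.cos(y),0])
        print("[0,0,%.1f, %.2f,%.2f,%.2f]"%(-((t[3]-cur[3]+180)%360-180),d@tx/10,d@ty/10,-d[2]/10))
E
python3 - <<'E'
from h import *
rows((161.08,578.0,245.3,164.43),[(432,215.5,245,175.2),(432,215.5,36,175.2)])
E
```

```text
[0,0,-10.8, -35.83,-27.65,0.03]
[0,0,-10.8, -35.83,-27.65,20.93]
```

```bash
python3 -m pendant '[[0,0,-10.8,-35.83,-27.65,0,255],[0,0,-10.8,-35.83,-27.65,0,255],[0,0,-10.8,-35.83,-27.65,0,255],[0,0,-10.8,-35.83,-27.65,0,255],[0,0,-10.8,-35.83,-27.65,0,255],[0,0,-10.8,-35.83,-27.65,0,255],[0,0,-10.8,-35.83,-27.65,0,255],[0,0,-10.8,-35.83,-27.65,0,255],[0,0,-10.8,-35.83,-27.65,0,255],[0,0,-10.8,-35.83,-27.65,10,255],[0,0,-10.8,-35.83,-27.65,14,255],[0,0,-10.8,-35.83,-27.65,14,255]]'
python3 - <<'E'
from h import *
cv2.imwrite("pics/w1.png",camera("wrist")["img"][:,:,::-1])
print(ctrl.read_state())
E
```

```text
t: 1.75
tool_pos: [428.5, 216.3, 101.7]
eef_rot: [-179.9, -0.4, 175.3]
ft_force: [0.1, -0.4, 0.2]
grip_width: 0.1
{'t': 1.8, 'joint_pos': array([ 1.10742936e+01, -1.36110459e+01, -2.80961201e+01,  7.58016633e+01,
        1.65671477e-02,  1.57476149e+01]), 'qd': array([-0.55753785, -1.12451253,  4.45048916,  3.02623593, -0.18840657,
       -0.11235985]), 'joint_efforts': array([ 1.13933051e-01, -4.13180959e+01,  5.33134139e+01, -1.19141294e-01,
        1.14910872e-02,  1.28779700e-02]), 'tool_pos': array([429.35669267, 216.18071921, 102.29965078]), 'eef_rot': array([-179.93812403,   -0.2804715 ,  175.32648573]), 'ft_force': array([-0.59928151, -0.50200676, -0.89937598]), 'torque': array([-0.07048496,  0.02821102, -0.0302213 ]), 'grip_width': 0.13658324995013013}
```

View pics/w1.png

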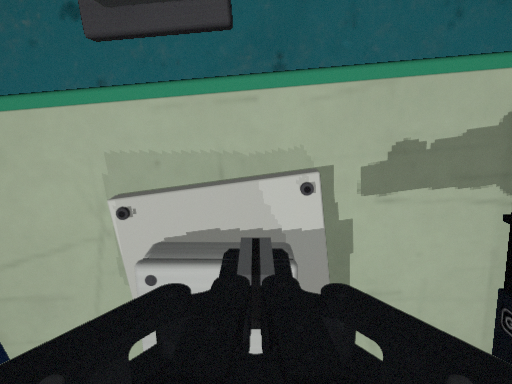

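```bash
python3 -m pendant '[[0,0,0,0,0,3.5,255],[0,0,0,0,0,6.9,255],[0,0,0,0,0,6.9,255],[0,0,0,0,0,6.9,255],[0,0,0,0,0,6.9,255]]'
python3 - <<'E'
from h import *
a=camera("scene")["img"][110:250,110:290,::-1]; cv2.imwrite("pics/s2.png",cv2.resize(a,None,fx=4,fy=4,interpolation=cv2.INTER_CUBIC))
a=camera("top")["img"][125:270,135:255,::-1]; cv2.imwrite("pics/t2.png",cv2.resize(a,None,fx=4,fy=4,interpolation=cv2.INTER_CUBIC))
print(ctrl.read_state()["tool_pos"],ctrl.read_state()["eef_rot"])
# ideal arc, world TCP poses; b=30,a=25,r=11
b,a,r=30,25,11
for th in range(-8,-96,-8):
    C=np.array([0,-30])+R(th)@[-56,b]; p=C+R(th)@[-48-r,a]; w=j2w(p); print(th,C.round(1),w.round(1),"yaw %.1f"%(180+th+JY))
E
```

```text
t: 2.42
tool_pos: [433.5, 215.9, 38.7]
eef_rot: [179.9, 0.2, 175.2]
ft_force: [-0.4, -0.1, -0.5]
grip_width: -0.1
[433.00567182 215.73008562  37.81730844] [1.79960703e+02 1.23882128e-01 1.75229062e+02]
-8 [-51.3   7.5] [466.  216.6] yaw 175.0
-16 [-45.6  14.3] [476.1 231.2] yaw 167.0
-24 [-39.   20.2] [488.1 244.3] yaw 159.0
-32 [-31.6  25.1] [501.9 255.6] yaw 151.0
-40 [-23.6  29. ] [517.  264.9] yaw 143.0
-48 [-15.2  31.7] [533.3 271.9] yaw 135.0
-56 [-6.4 33.2] [550.5 276.7] yaw 127.0
-64 [ 2.4 33.5] [568.1 279. ] yaw 119.0
-72 [11.2 32.5] [585.9 278.8] yaw 111.0
-80 [19.8 30.4] [603.5 276.2] yaw 103.0
-88 [28. 27.] [620.5 271.1] yaw 95.0
```

View pics/s2.png

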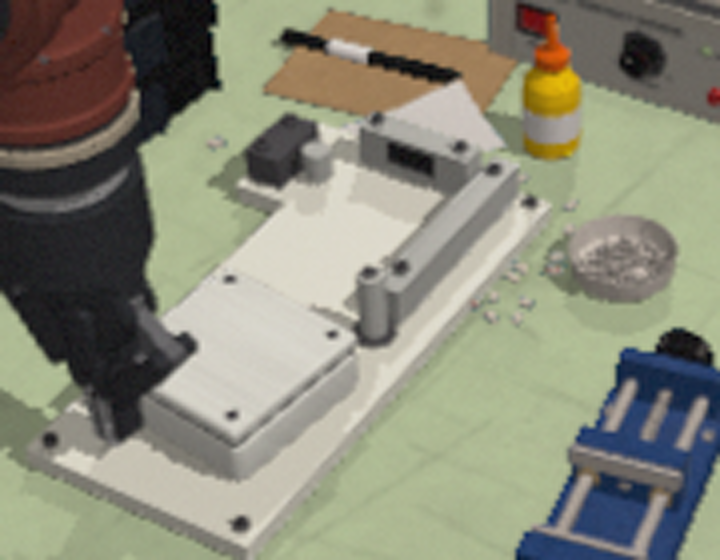

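View pics/t2.png

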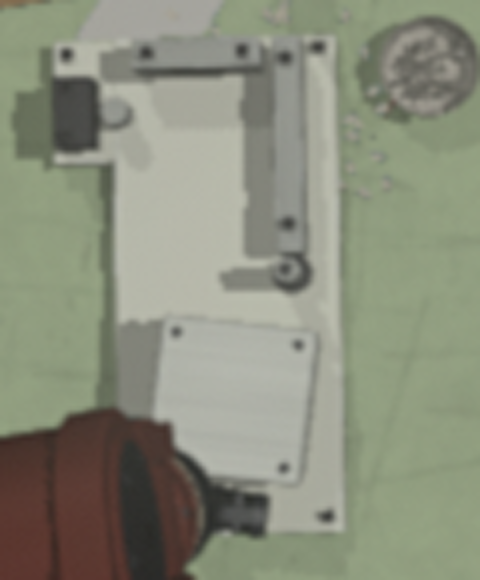

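Run:
```python
from h import *
c=(432,215.5,36.3,175.2)
st=np.array([495,185.1])+R(-4.8)@[-65,12]
rows(c,[(*(st+R(3)@[d,0]),36.3,175.2) for d in (0,4,8,12,16,20,24,28)]); print(st)
```

```text
[0,0,-0.0, -0.03,-1.30,-0.00]
[0,0,-0.0, -0.43,-1.25,-0.00]
[0,0,-0.0, -0.82,-1.19,-0.00]
[0,0,-0.0, -1.22,-1.14,-0.00]
[0,0,-0.0, -1.62,-1.09,-0.00]
[0,0,-0.0, -2.01,-1.03,-0.00]
[0,0,-0.0, -2.41,-0.98,-0.00]
[0,0,-0.0, -2.81,-0.92,-0.00]
[431.23209827 202.49697413]
```

```bash
python3 -m pendant '[[0,0,0,0,-1.3,0,255],[0,0,0,0,-1.3,0,255],[0,0,0,-0.43,-1.25,0,255],[0,0,0,-0.82,-1.19,0,255],[0,0,0,-1.22,-1.14,0,255],[0,0,0,-1.62,-1.09,0,255],[0,0,0,-2.01,-1.03,0,255],[0,0,0,-2.4,-0.98,0,255],[0,0,0,-2.6,-0.95,0,255],[0,0,0,-2.6,-0.95,0,255]]'
cat >> h.py <<'E'
def look(n):
    s=camera("scene");t=camera("top")
    cv2.imwrite(f"pics/s{n}.png",cv2.resize(s["img"][110:250,110:290,::-1],None,fx=4,fy=4,interpolation=cv2.INTER_CUBIC))
    cv2.imwrite(f"pics/t{n}.png",cv2.resize(t["img"][125:270,135:255,::-1],None,fx=4,fy=4,interpolation=cv2.INTER_CUBIC))
    q=ctrl.read_state(); print(q["tool_pos"].round(1),q["eef_rot"].round(1),q["ft_force"].round(1),"j6",q["joint_pos"][5].round(0))
def hs(S,cam="scene"):
    c=camera(cam);off=(110,110) if cam=="scene" else (135,125)
    H=np.array([ray(c,full(p,off),54) for p in S]);return H
E
python3 -c "
from h import *
look(3)"
```

```text
t: 3.78
tool_pos: [457.5, 203.8, 36.3]
eef_rot: [180.0, 0.0, 175.2]
ft_force: [0.3, -0.0, 0.4]
grip_width: 0.1
[457.4 203.8  36.4] [180.    0.  175.2] [-0.2  0.6 -0.7] j6 14.0
```

View pics/s3.png

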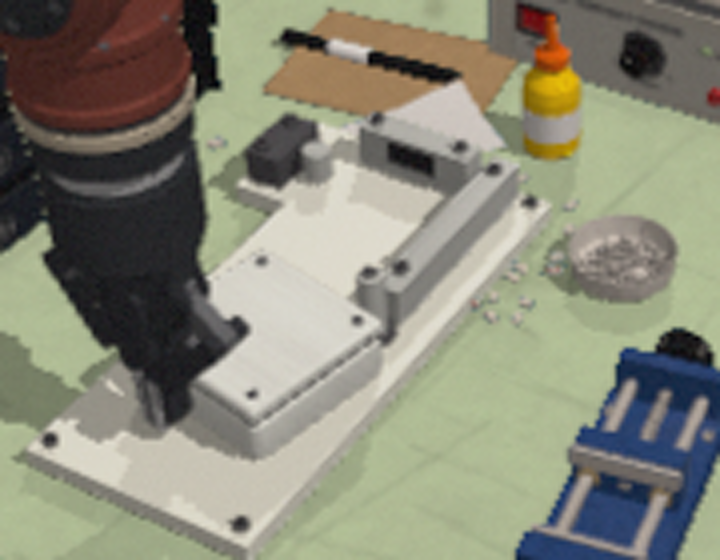

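View pics/t3.png

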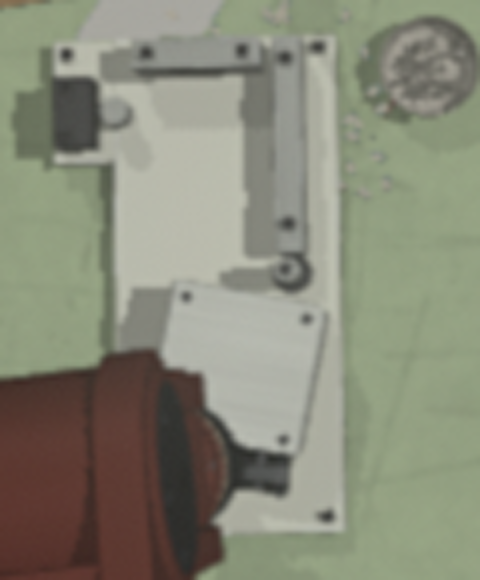

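```bash
cat >> h.py <<'E'
def pose(sc=None,tp=None):
    # FL,FR,RR screws in zoom pixels (None if hidden)
    out=[]
    for cam,pts in(("scene",sc),("top",tp)):
        if pts is None: continue
        H=hs(pts,cam); C=(H[0]+H[2])/2; v=H[0]-H[1]; w=H[1]-H[2]
        yaw=np.degrees([np.arctan2(v[1],v[0])-np.pi/2,np.arctan2(w[1],w[0])])
        cj=w2j(C); print(cam,"C jig",cj.round(1),"yaw jig",(yaw-JY).round(1),"len",np.linalg.norm(v).round(1),np.linalg.norm(w).round(1)); th=np.mean(yaw)-JY
        tcp=w2j(ctrl.read_state()["tool_pos"][:2])
        print("  post in housing",(R(-th)@(np.array([0,-30])-cj)).round(1),"tcp in housing",(R(-th)@(tcp-cj)).round(1)); out.append((cj,th))
    return out
E
python3 -c "
from h import *
pose([(262,261),(357,320),(252,394)],[(186,296),(306,319),(283,440)])"
```

```text
scene C jig [-59.4   4.3] yaw jig [-11.9 -12. ] len 75.2 75.7
  post in housing [ 65.3 -21.2] tcp in housing [-59.8  11.7]
top C jig [-59.8   4.2] yaw jig [-12.2 -11.7] len 75.7 75.7
  post in housing [ 65.6 -21.2] tcp in housing [-59.5  11.9]
```

```bash
cat >> h.py <<'E'
def arc(cur,ths,b,a,r=11.5,z=36.3):
    T=[]
    for th in ths:
        C=np.array([0,-30])+R(th)@[-56,b]; T.append((*j2w(C+R(th)@[-48-r,a]),z,180+th+JY))
    rows(cur,T); print(np.round(T[-1],1))
E
python3 -c "
from h import *
arc((457.5,203.8,36.3,175.2),[-14,-17,-20,-24,-28,-32,-36,-40],22,16)"
```

```text
[0,0,6.2, -1.15,0.83,-0.00]
[0,0,9.2, -1.43,1.40,-0.00]
[0,0,12.2, -1.74,1.96,-0.00]
[0,0,16.2, -2.19,2.67,-0.00]
[0,0,20.2, -2.69,3.36,-0.00]
[0,0,24.2, -3.24,4.00,-0.00]
[0,0,28.2, -3.84,4.61,-0.00]
[0,0,32.2, -4.47,5.17,-0.00]
[506.4 251.6  36.3 143. ]
```

```bash
python3 -m pendant '[[0,0,3,-0.6,0.4,0,255],[0,0,6.2,-1.15,0.83,0,255],[0,0,9.2,-1.43,1.4,0,255],[0,0,12.2,-1.74,1.96,0,255],[0,0,14.2,-1.96,2.31,0,255],[0,0,16.2,-2.19,2.67,0,255],[0,0,16.2,-2.19,2.67,0,255]]'
python3 -c "
from h import *
look(4)"
```

```text
t: 4.85
tool_pos: [481.2, 228.8, 36.3]
eef_rot: [180.0, 0.0, 159.1]
ft_force: [-0.7, 0.7, -0.1]
grip_width: -0.1
[481.1 228.6  36.3] [180.    0.  159.1] [-0.8  1.4 -0.8] j6 32.0
```

View pics/s4.png

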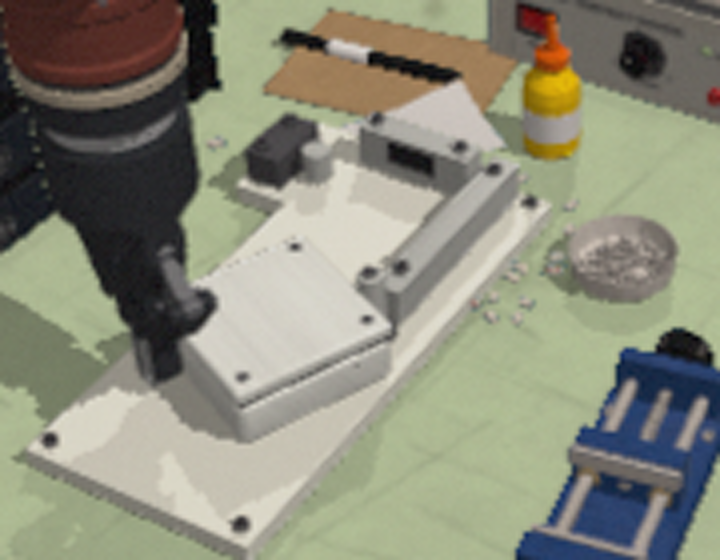

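View pics/t4.png

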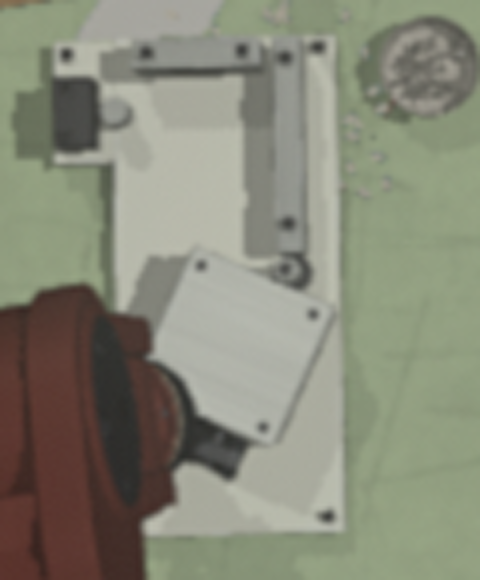

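```bash
python3 -c "
from h import *
pose([(295,246),(366,320),(243,377)],[(201,265),(313,314),(263,427)])"
```

```text
scene C jig [-45.5   5.8] yaw jig [-25.5 -24.8] len 76.7 75.2
  post in housing [ 56.4 -13.1] tcp in housing [-60.3  22.4]
top C jig [-46.1   5.6] yaw jig [-24.9 -24.8] len 75.9 75.9
  post in housing [ 56.8 -12.9] tcp in housing [-59.7  23.2]
```

```bash
python3 -c "
from h import *
for i,(th,b) in enumerate([(-24,13),(-28,11),(-32,9),(-36,7.5),(-40,6),(-44,4.5),(-48,3)]): arc((481.2,228.6,36.3,159.0),[th],b,23,12)"
```

```text
[0,0,-0.0, 0.02,-0.19,-0.00]
[480.4 226.9  36.3 159. ]
[0,0,4.0, -0.25,0.41,-0.00]
[485.  231.6  36.3 155. ]
[0,0,8.0, -0.54,1.00,-0.00]
[489.8 236.   36.3 151. ]
[0,0,12.0, -0.87,1.61,-0.00]
[495.1 240.5  36.3 147. ]
[0,0,16.0, -1.23,2.20,-0.00]
[500.6 244.7  36.3 143. ]
[0,0,20.0, -1.62,2.77,-0.00]
[506.3 248.6  36.3 139. ]
[0,0,24.0, -2.04,3.31,-0.00]
[512.1 252.2  36.3 135. ]
```

```bash
python3 -m pendant '[[0,0,4,-0.3,0.41,0,255],[0,0,8,-0.6,1.0,0,255],[0,0,12,-0.92,1.6,0,255],[0,0,16,-1.28,2.2,0,255],[0,0,20,-1.67,2.77,0,255],[0,0,24,-2.1,3.3,0,255],[0,0,24,-2.1,3.3,0,255]]'
python3 -c "
from h import *
look(5)"
```

```text
t: 5.92
tool_pos: [512.5, 252.4, 36.3]
eef_rot: [180.0, -0.1, 135.1]
ft_force: [-2.3, 3.5, -0.3]
grip_width: -0.1
[512.3 252.3  36.3] [ 1.800e+02 -1.000e-01  1.351e+02] [-1.5  5.4 -0.7] j6 58.0
```

View pics/s5.png

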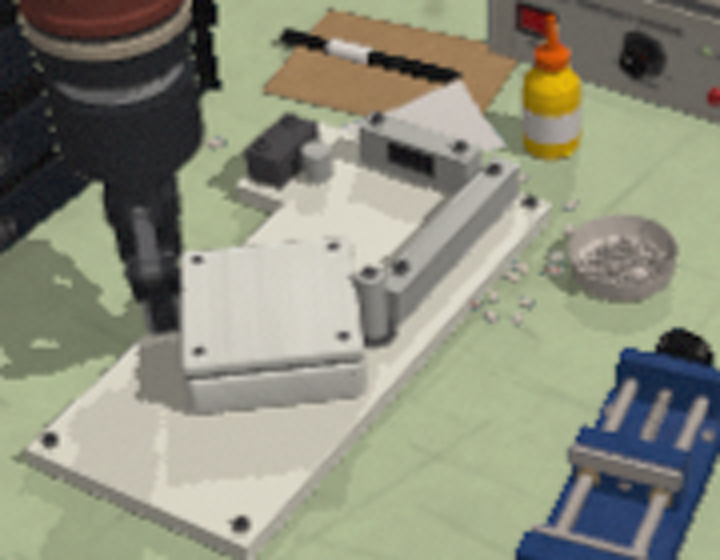

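View pics/t5.png

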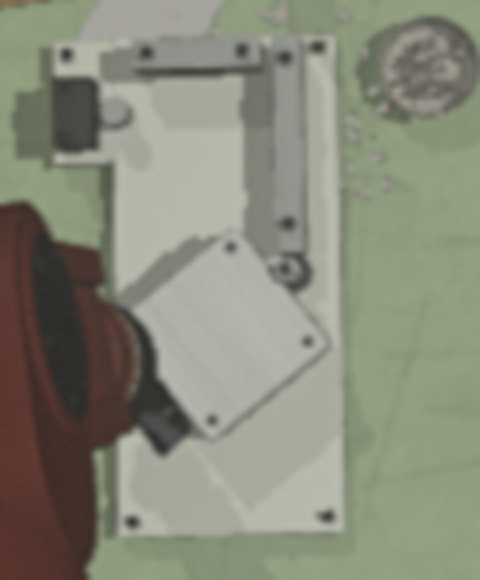

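```bash
python3 -c "
from h import *
pose([(333,246),(343,336),(198,351)],[(230,248),(307,342),(211,420)])"
```

```text
scene C jig [-37.9  12.7] yaw jig [-52.1 -52.2] len 76.2 76.5
  post in housing [57.   3.7] tcp in housing [-60.5  21.4]
top C jig [-38.5  12.5] yaw jig [-51.8 -52.1] len 75.6 75.8
  post in housing [57.2  4.1] tcp in housing [-60.3  22.2]
```

```bash
python3 -c "
from h import *
C=np.array([-38.2,12.6]);th=-52
def w(x,y): return j2w(C+R(th)@[x,y])
c=(512.3,252.3,36.3,135.)
y2=180+th+JY+90
rows(c,[(*w(-72,18),36.3,135),(*w(-72,18),86,135),(*w(-4,-72),86,y2),(*w(-4,-72),36.3,y2)])
print(w(-4,-72),y2)
rows((*w(-4,-72),36.3,y2),[(*w(-4,-60+d),36.3,y2) for d in (0,10,20,30)])
"
```

```text
[0,0,-0.0, 1.18,-0.31,-0.00]
[0,0,-0.0, 1.18,-0.31,-4.97]
[0,0,-86.0, -4.98,-9.77,-4.97]
[0,0,-86.0, -4.98,-9.77,-0.00]
[478.42959283 148.06608684] 221.0
[0,0,-0.0, -1.20,0.00,-0.00]
[0,0,-0.0, -2.20,0.00,-0.00]
[0,0,-0.0, -3.20,0.00,-0.00]
[0,0,-0.0, -4.20,0.00,-0.00]
```

```bash
python3 -m pendant '[[0,0,0,1.18,-0.3,0,255],[0,0,0,1.18,-0.3,-5,255],[0,0,-10,0.5,-1.5,-5,255],[0,0,-20,0,-3,-5,255],[0,0,-30,-1,-4,-5,255],[0,0,-40,-1.5,-5,-5,255],[0,0,-50,-2,-6,-5,255],[0,0,-60,-3,-7,-5,255],[0,0,-70,-4,-8.5,-5,255],[0,0,-80,-4.98,-9.77,-5,255],[0,0,-86,-4.98,-9.77,-5,255],[0,0,-86,-4.98,-9.77,-5,255]]'
python3 -m pendant '[[0,0,0,0,0,3,255],[0,0,0,0,0,5,255],[0,0,0,0,0,5,255]]'
python3 -c "
from h import *
look(6)"
```

```text
t: 7.62
tool_pos: [478.5, 147.4, 86.4]
eef_rot: [-180.0, -0.0, -139.0]
ft_force: [0.2, 0.4, 0.7]
grip_width: -0.2
t: 8.0
tool_pos: [477.2, 147.7, 34.9]
eef_rot: [179.9, -0.1, -139.1]
ft_force: [0.6, 0.0, 1.0]
grip_width: -0.1
[478.9 147.8  36.9] [-180.    0. -139.] [ 0.1 -0.2 -0.1] j6 -39.0
```

View pics/s6.png

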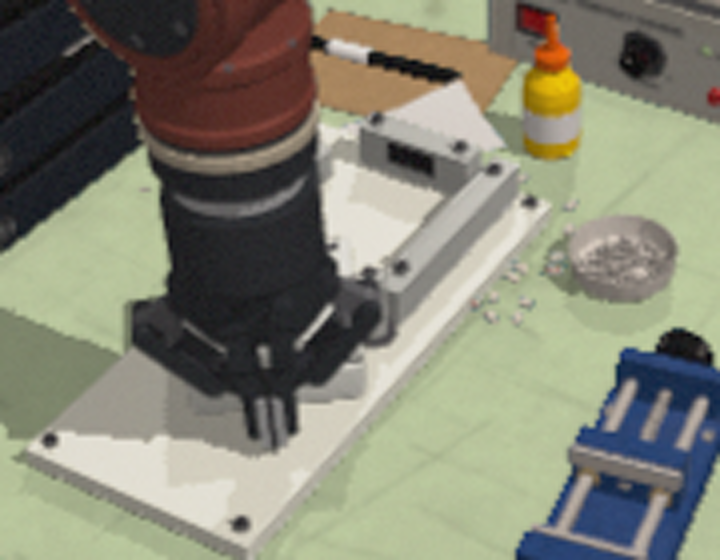

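View pics/t6.png

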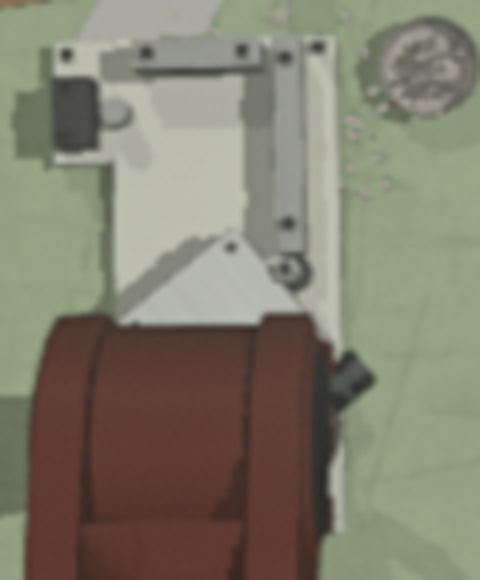

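```bash
python3 -m pendant '[[0,0,0,-0.5,0,0,255],[0,0,0,-1,0,0,255],[0,0,0,-1.4,0,0,255],[0,0,0,-1.8,0,0,255],[0,0,0,-2.2,0,0,255],[0,0,0,-2.6,0,0,255],[0,0,0,-3,0,0,255],[0,0,0,-3.4,0,0,255],[0,0,0,-3.8,0,0,255],[0,0,0,-4,0,0,255],[0,0,0,-4,0,0,255]]'
python3 -c "
from h import *
look(7)"
```

```text
t: 9.48
tool_pos: [509.2, 174.1, 36.2]
eef_rot: [180.0, 0.0, -139.0]
ft_force: [-0.0, -0.3, 0.3]
grip_width: -0.1
[509.1 174.   36.3] [ 180.    0. -139.] [ 0.4 -1.   0.9] j6 -36.0
```

View pics/t7.png

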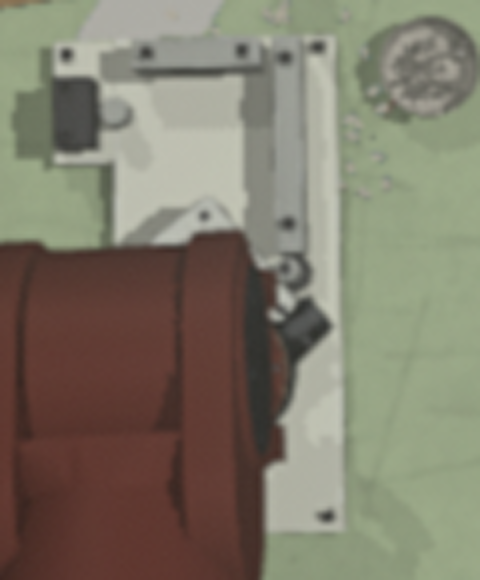

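View pics/s7.png

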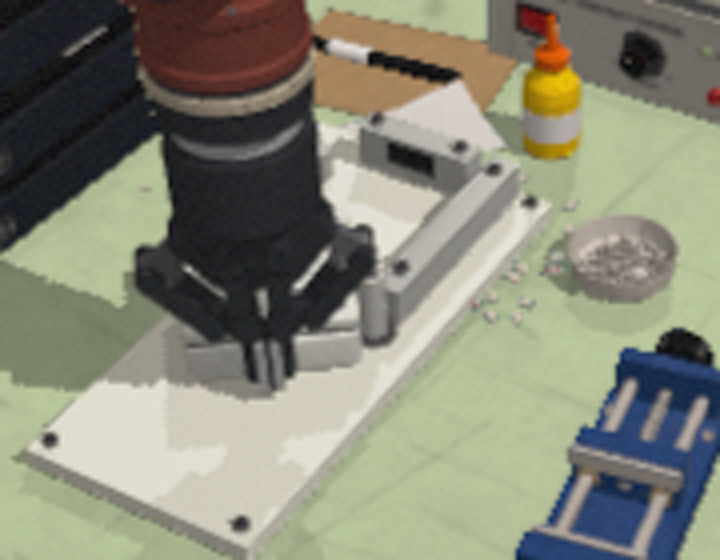

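```bash
python3 -c "
from h import *
C=np.array([-16.1,29.8]);th=-52
def w(x,y): return j2w(C+R(th)@[x,y])
c=(508.6,174.3,36.3,221.)
y2=180+th+JY
rows(c,[(*w(-4,-75),36.3,221),(*w(-4,-75),86,221),(*w(-76,15),86,y2),(*w(-76,15),36.3,y2)])
print(w(-76,15),y2)
"
```

```text
[0,0,-0.0, 1.50,-0.01,-0.00]
[0,0,-0.0, 1.50,-0.01,-4.97]
[0,0,90.0, -7.50,7.19,-4.97]
[0,0,90.0, -7.50,7.19,-0.00]
[518.02261049 277.81536477] 131.0
```

```bash
python3 -m pendant '[[0,0,0,1.5,0,0,255],[0,0,0,1.5,0,-5,255],[0,0,10,0.5,1,-5,255],[0,0,20,-1,2,-5,255],[0,0,30,-2,3,-5,255],[0,0,40,-3,4,-5,255],[0,0,50,-4,5,-5,255],[0,0,60,-5.5,6,-5,255],[0,0,70,-6.5,7,-5,255],[0,0,80,-7.5,7.19,-5,255],[0,0,90,-7.5,7.19,-5,255],[0,0,90,-7.5,7.19,-5,255]]'
python3 -c "
from h import *
look(8)"
```

```text
t: 11.08
tool_pos: [518.3, 277.5, 86.3]
eef_rot: [180.0, -0.0, 131.1]
ft_force: [-0.7, -0.5, -0.5]
grip_width: -0.1
[518.3 277.3  86.3] [180.   -0.  131.3] [ 0.8 -0.5 -0.5] j6 64.0
```

View pics/t8.png

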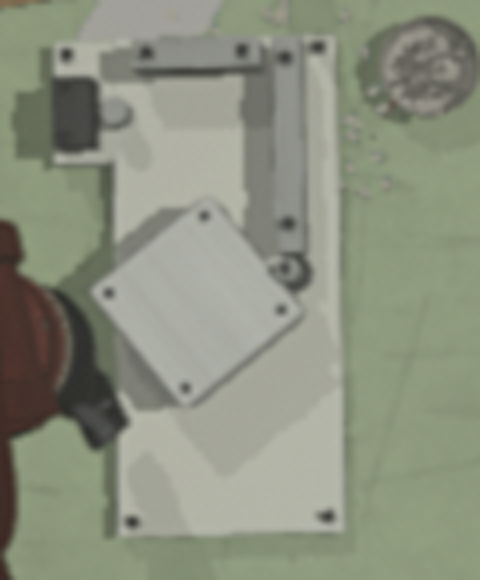

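View pics/s8.png

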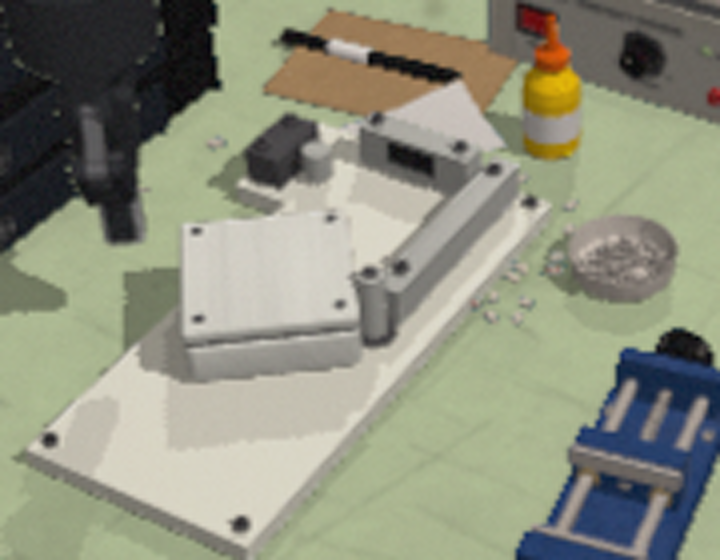

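```bash
python3 -c "
from h import *
pose([(330,217),(340,304),(198,318)],[(204,216),(281,310),(186,388)])
C=np.array([-16.5,28.6]);th=-52.2
print('corners FL', [(C+R(th)@[sx*48,sy*48]).round(0) for sx,sy in((1,1),(-1,1),(-1,-1))])
"
```

```text
scene C jig [-16.9  28.8] yaw jig [-51.9 -52.4] len 76.6 76.4
  post in housing [ 56.8 -22.7] tcp in housing [-75.7  16. ]
top C jig [-18.4  28. ] yaw jig [-51.8 -51.7] len 75.8 75.4
  post in housing [ 56.9 -21.5] tcp in housing [-75.3  18.1]
corners FL [array([51., 20.]), array([-8., 96.]), array([-84.,  37.])]
```

```bash
python3 -c "
from h import *
arc((518.0,277.8,36.3,131),[-52,-55,-58,-62,-66,-70,-74],22,14,12)"
```

```text
[0,0,-0.0, -1.70,-0.31,-0.00]
[0,0,3.0, -1.91,0.29,-0.00]
[0,0,6.0, -2.14,0.88,-0.00]
[0,0,10.0, -2.51,1.65,-0.00]
[0,0,14.0, -2.92,2.39,-0.00]
[0,0,18.0, -3.38,3.10,-0.00]
[0,0,22.0, -3.90,3.77,-0.00]
[572.  273.1  36.3 109. ]
```

```bash
python3 -m pendant '[[0,0,0,0,-0.3,2.5,255],[0,0,0,0,-0.3,5,255],[0,0,0,-0.5,-0.3,5,255],[0,0,0,-1.2,-0.3,5,255],[0,0,0,-1.7,-0.3,5,255],[0,0,3,-1.95,0.29,5,255],[0,0,6,-2.2,0.88,5,255],[0,0,10,-2.55,1.65,5,255],[0,0,14,-2.97,2.39,5,255],[0,0,18,-3.43,3.1,5,255],[0,0,18,-3.43,3.1,5,255]]'
python3 -c "
from h import *
look(9)"
```

```text
t: 12.65
tool_pos: [565.5, 271.9, 37.3]
eef_rot: [179.9, -0.0, 113.0]
ft_force: [1.2, 2.1, 0.0]
grip_width: 0.5
[564.7 271.7  37. ] [179.9   0.  113.1] [ 0.4  0.7 -0.2] j6 81.0
```

View pics/t9.png

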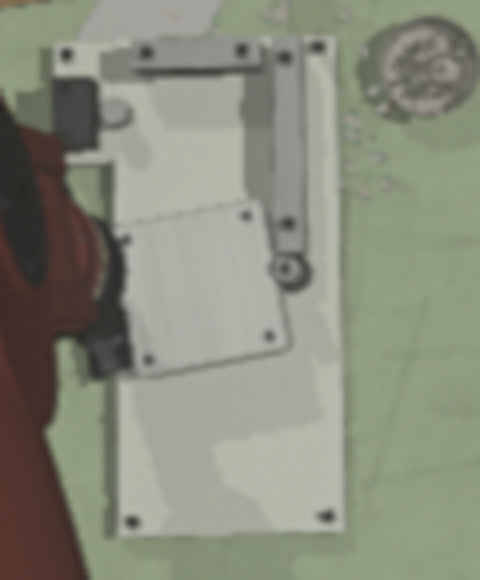

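View pics/s9.png

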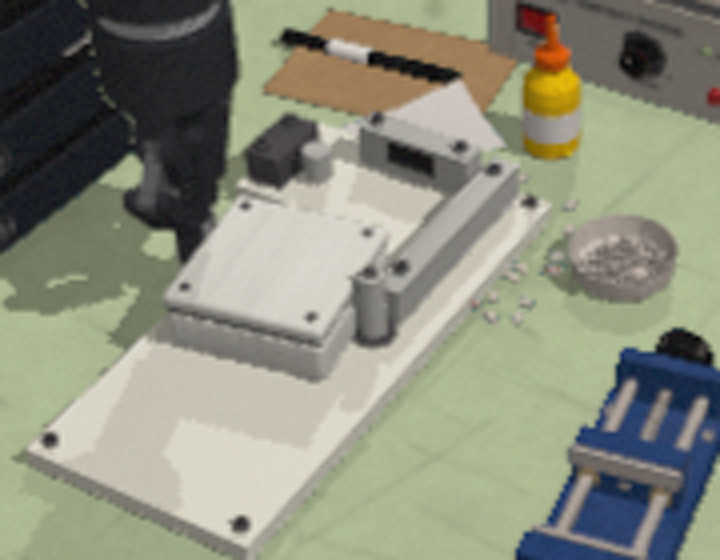

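```bash
python3 -c "
from h import *
pose([(369,233),(311,317),(184,287)],[(246,215),(269,337),(149,360)])
arc((564.9,271.7,36.3,113),[-78,-82,-86,-89,-91],4,33,12)"
```

```text
scene C jig [-9.2 26.1] yaw jig [-81.  -79.9] len 76.3 76.1
  post in housing [56.8 -0.2] tcp in housing [-62.7  14.8]
top C jig [-9.5 26.3] yaw jig [-80.2 -80.5] len 77.2 75.2
  post in housing [57.1 -0.1] tcp in housing [-62.5  15. ]
[0,0,8.0, -0.49,1.59,-0.00]
[0,0,12.0, -0.89,2.34,-0.00]
[0,0,16.0, -1.34,3.07,-0.00]
[0,0,19.0, -1.70,3.59,-0.00]
[0,0,21.0, -1.96,3.92,-0.00]
[608.7 269.   36.3  92. ]
```

```bash
python3 -c "
from h import *
s=camera('scene');T=np.linalg.inv(s['world_from_camera']);K=s['camera_matrix']
for sg in(1,-1):
  for l in (45,60,75):
    for z in(60,80,100,120):
      p=np.array([509+.656*l*sg,174-.755*l*sg,z,1]);q=K@(T@p)[:3];q=q[:2]/q[2];print(sg,l,z,((q-[110,110])*4+1.5).round(0))
"
```

```text
1 45 60 [347. 320.]
1 45 80 [345. 292.]
1 45 100 [342. 263.]
1 45 120 [339. 233.]
1 60 60 [375. 317.]
1 60 80 [373. 289.]
1 60 100 [371. 260.]
1 60 120 [368. 230.]
1 75 60 [403. 314.]
1 75 80 [401. 286.]
1 75 100 [399. 257.]
1 75 120 [397. 227.]
-1 45 60 [177. 337.]
-1 45 80 [171. 309.]
-1 45 100 [166. 280.]
-1 45 120 [160. 250.]
-1 60 60 [148. 340.]
-1 60 80 [142. 312.]
-1 60 100 [136. 283.]
-1 60 120 [130. 253.]
-1 75 60 [119. 343.]
-1 75 80 [113. 315.]
-1 75 100 [106. 286.]
-1 75 120 [100. 256.]
```

```bash
python3 -c "
from h import *
c=(565.2,271.8,36.3,113)
w=j2w((-88,28));print(w)
rows(c,[(*w,90,183),(*w,33,183)])"
```

```text
[484.85519417 205.05606282]
[0,0,-70.0, -3.00,-10.00,-5.37]
[0,0,-70.0, -3.00,-10.00,0.33]
```

```bash
python3 -m pendant '[[0,0,0,1.2,0,0,255],[0,0,0,1.2,0,-5.4,255],[0,0,-10,0.8,-2,-5.4,255],[0,0,-20,0,-4,-5.4,200],[0,0,-30,-1,-6,-5.4,135],[0,0,-40,-2,-8,-5.4,135],[0,0,-50,-3,-10,-5.4,135],[0,0,-60,-3,-10,-5.4,135],[0,0,-70,-3,-10,-5.4,135],[0,0,-70,-3,-10,-5.4,135]]'
python3 -m pendant '[[0,0,0,0,0,3,135],[0,0,0,0,0,5.7,135],[0,0,0,0,0,5.7,135]]'
python3 -c "
from h import *
look(10)
cv2.imwrite('pics/w10.png',camera('wrist')['img'][:,:,::-1])"
```

```text
t: 14.15
tool_pos: [483.6, 205.5, 90.4]
eef_rot: [180.0, 0.0, -177.0]
ft_force: [-0.1, -0.2, -0.2]
grip_width: 39.8
t: 14.52
tool_pos: [482.0, 205.1, 31.3]
eef_rot: [-180.0, -0.2, -177.2]
ft_force: [-0.5, -0.6, 0.3]
grip_width: 40.5
[484.  205.3  34. ] [ 180.     0.  -177.1] [-0.5 -0.4  0.8] j6 6.0
```

View pics/t10.png

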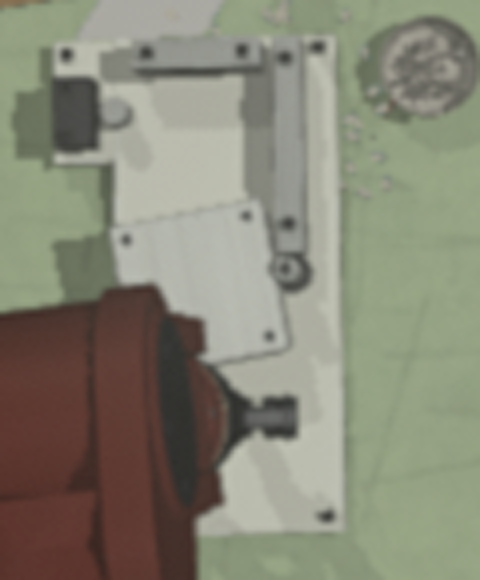

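View pics/s10.png

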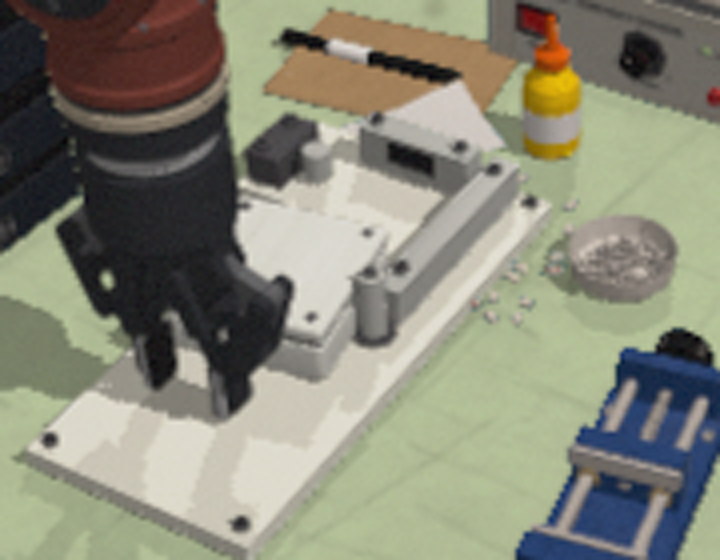

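View pics/w10.png

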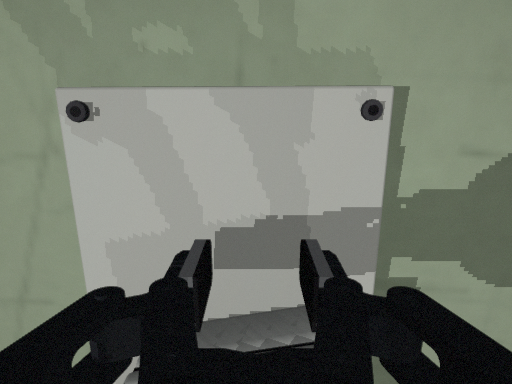

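```bash
python3 -c "
from h import *
s=camera('scene');T=np.linalg.inv(s['world_from_camera']);K=s['camera_matrix']
for l in (45,60,75):
    for z in(50,65,80,95):
      p=np.array([*j2w(np.array([-88,28-l])),z,1]);q=K@(T@p)[:3];q=q[:2]/q[2];print(l,z,((q-[110,110])*4+1.5).round(0))
t=camera('top')
for z in(50,80,100): print(z,w2j(ray(t,full((298,415),(135,125)),z)))
w=camera('wrist'); print([w2j(ray(w,p,14)).round(1) for p in((78,111),(372,110))])
"
```

```text
45 50 [259. 376.]
45 65 [256. 355.]
45 80 [253. 334.]
45 95 [250. 312.]
60 50 [283. 385.]
60 65 [280. 364.]
60 80 [277. 343.]
60 95 [274. 321.]
75 50 [307. 395.]
75 65 [304. 374.]
75 80 [301. 353.]
75 95 [299. 331.]
50 [-89.74126209 -34.15605279]
80 [-89.53140615 -37.13459239]
100 [-89.39150219 -39.12028546]
[array([-153.2,  -46.8]), array([-153.7,   78.8])]
```

```bash
python3 -m pendant '[[0,0,0,-0.8,0,0,135],[0,0,0,-1.3,0,0,135],[0,0,0,-1.8,0,0,135],[0,0,0,-2.2,0,0,135],[0,0,0,-2.6,0,0,135],[0,0,0,-3,0,0,135],[0,0,0,-3.4,0,0,135],[0,0,0,-3.8,0,0,135],[0,0,0,-4.2,0,0,135],[0,0,0,-4.6,0,0,135],[0,0,0,-5,0,0,135],[0,0,0,-5,0,0,135]]'
python3 -c "
from h import *
look(11)"
```

```text
t: 16.32
tool_pos: [534.6, 207.5, 33.4]
eef_rot: [-180.0, 0.1, -177.0]
ft_force: [-0.2, -0.1, -0.3]
grip_width: 40.4
[534.3 207.5  33.5] [-180.    0. -177.] [ 0.3  0.1 -0.4] j6 5.0
```

View pics/t11.png

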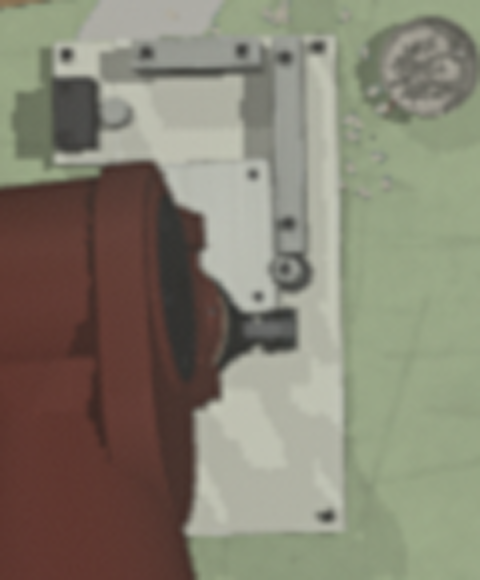

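View pics/s11.png

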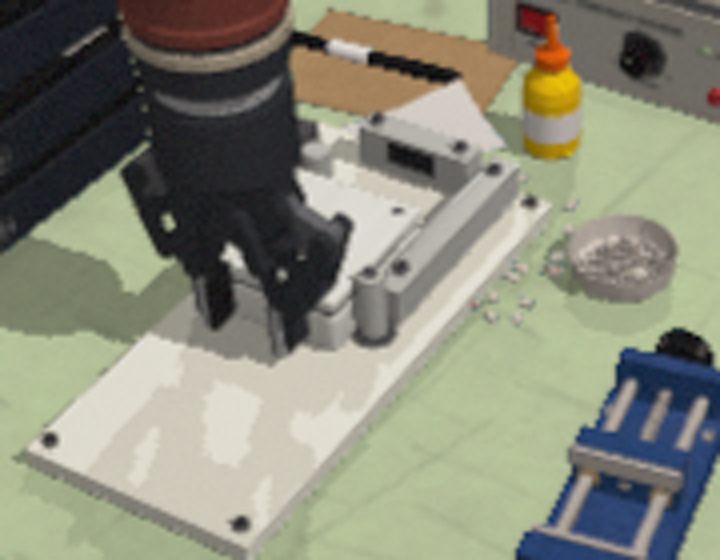

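```bash
python3 -c "
from h import *
H=hs([(252,174),(258,296)],'top');j=[w2j(h) for h in H];v=j[0]-j[1];print(j,np.degrees(np.arctan2(v[1],v[0])),np.linalg.norm(v), 'face y',np.mean([p[1] for p in j])-10)
print(w2j(ctrl.read_state()['tool_pos'][:2]))"
```

```text
[array([60.3216361 , -8.25311244]), array([-15.73734117, -10.94191347])] 2.0246501884541974 76.10648903845531 face y -19.597512958512798
[-38.60904451  27.94606352]
```

```bash
python3 -m pendant '[[0,0,0,-0.4,0,0,135],[0,0,0,-0.8,-0.05,0,135],[0,0,0,-1.2,-0.05,0,135],[0,0,0,-1.6,-0.1,0,135],[0,0,0,-2,-0.1,0,135],[0,0,0,-2.4,-0.1,0,135],[0,0,0,-2.8,-0.1,0,135],[0,0,0,-3.1,-0.1,0,135]]'
python3 -m pendant '[[0,0,0,-0.3,0,0,135],[0,0,0,-0.6,0,0,135],[0,0,0,-0.9,0,0,135],[0,0,0,-1.2,0,0,135],[0,0,0,-1.5,0,0,135],[0,0,0,-1.5,0,0,135]]'
python3 -c "
from h import *
look(12);print(w2j(ctrl.read_state()['tool_pos'][:2]))"
```

```text
t: 17.48
tool_pos: [564.8, 208.6, 33.1]
eef_rot: [180.0, -0.0, -177.0]
ft_force: [-4.3, 3.0, 2.1]
grip_width: 40.2
t: 18.23
tool_pos: [579.1, 209.5, 33.1]
eef_rot: [180.0, -0.1, -176.9]
ft_force: [-6.9, 2.7, 3.1]
grip_width: 40.1
[579.1 209.5  33.1] [ 1.800e+02 -1.000e-01 -1.769e+02] [-7.   3.2  4.3] j6 5.0
[ 6.36963969 27.49620049]
```

View pics/t12.png

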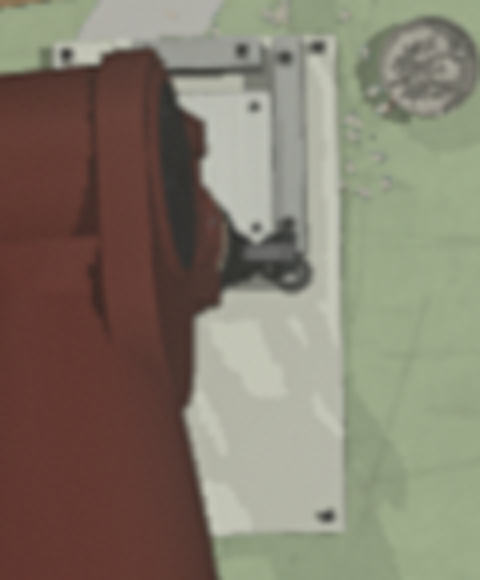

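View pics/s12.png

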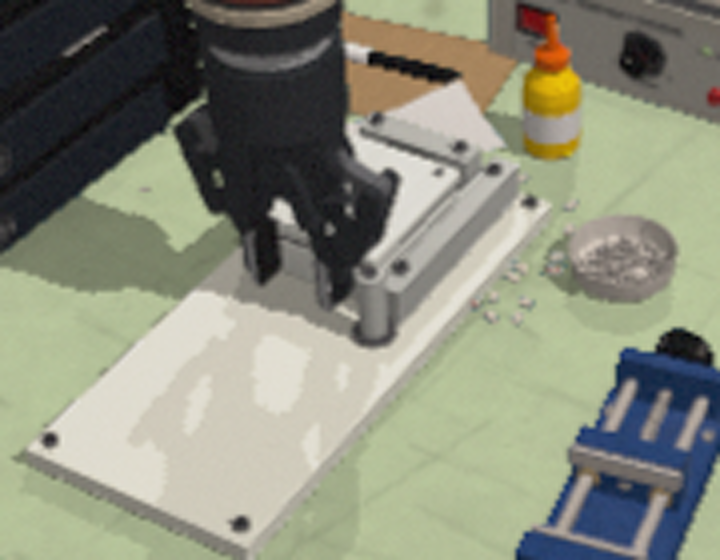

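```bash
python3 -m pendant '[[0,0,0,-0.3,0,0,135],[0,0,0,-0.6,0,0,135],[0,0,0,-0.9,0,0,135],[0,0,0,-1,0,0,135],[0,0,0,-1.1,0,0,135],[0,0,0,-1.1,0,0,135]]'
python3 -c "
from h import *
look(13);print(w2j(ctrl.read_state()['tool_pos'][:2]))"
```

```text
t: 19.08
tool_pos: [589.9, 210.1, 33.1]
eef_rot: [180.0, -0.1, -176.9]
ft_force: [-8.2, 2.2, 4.3]
grip_width: 40.2
[589.9 210.1  33.1] [ 1.800e+02 -1.000e-01 -1.769e+02] [-9.1  2.5  4.1] j6 5.0
[17.14661542 27.49265025]
```

View pics/t13.png

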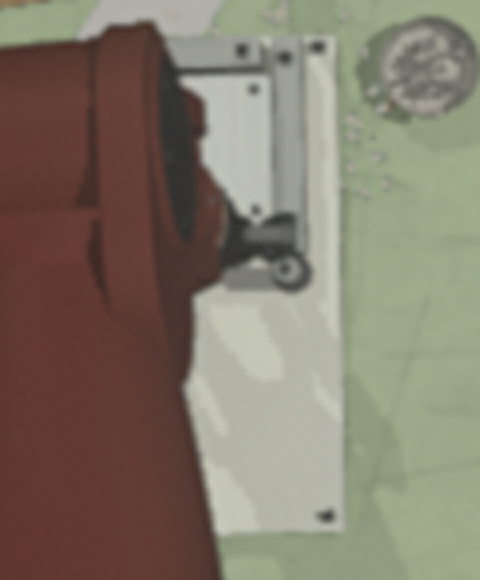

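View pics/s13.png

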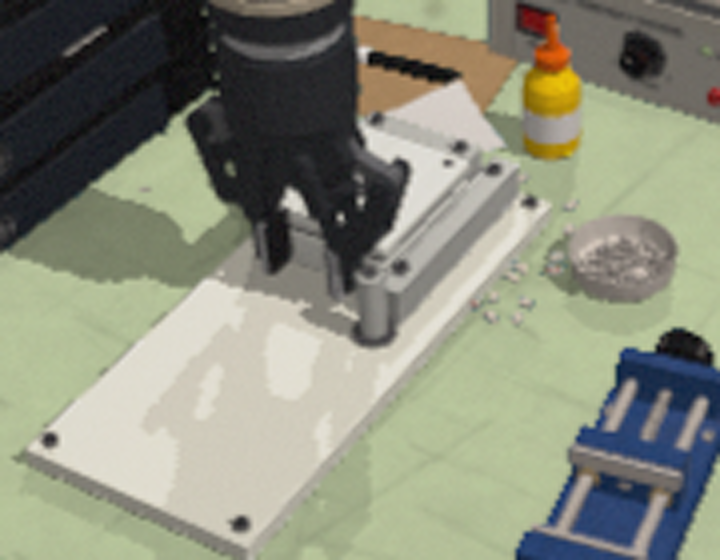

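```bash
python3 -m pendant '[[0,0,0,-0.07,0,0,135],[0,0,0,-0.14,0,0,135],[0,0,0,-0.2,0,0,135],[0,0,0,-0.2,0,0,135]]'
python3 -m pendant '[[0,0,0,-0.05,0,0,135],[0,0,0,-0.1,0,0,135],[0,0,0,-0.1,0,0,135]]'
python3 -m pendant '[[0,0,0,-0.05,0,0,135],[0,0,0,-0.05,0,0,135]]'
```

```text
t: 19.68
tool_pos: [591.8, 210.2, 33.1]
eef_rot: [180.0, -0.1, -176.9]
ft_force: [-8.7, 2.0, 5.0]
grip_width: 40.1
t: 20.05
tool_pos: [592.8, 210.2, 33.1]
eef_rot: [180.0, -0.1, -176.9]
ft_force: [-9.0, 1.6, 5.1]
grip_width: 39.9
t: 20.3
tool_pos: [593.3, 210.2, 33.1]
eef_rot: [180.0, -0.1, -176.9]
ft_force: [-8.5, 2.1, 4.4]
grip_width: 39.9
```

```bash
python3 -c "
from h import *
H=hs([(253,89.5),(255.5,210)],'top');j=[w2j(h) for h in H];v=j[0]-j[1];print(j,np.degrees(np.arctan2(v[1],v[0])),np.linalg.norm(v))
print(w2j(ctrl.read_state()['tool_pos'][:2]))"
python3 -m pendant '[[0,0,0,-0.05,0,0,135],[0,0,0,-0.1,0,0,135],[0,0,0,-0.1,0,0,135]]'
python3 -m pendant '[[0,0,0,-0.05,0,0,135],[0,0,0,-0.05,0,0,135]]'
```

```text
[array([113.36656868,  -9.58884629]), array([ 37.77693594, -10.12203942])] 0.40414549061968125 75.59151323912052
[20.54519329 27.4966991 ]
t: 20.72
tool_pos: [594.3, 210.3, 33.1]
eef_rot: [180.0, -0.1, -176.9]
ft_force: [-8.4, 2.7, 4.5]
grip_width: 40.0
t: 20.98
tool_pos: [594.8, 210.3, 33.1]
eef_rot: [180.0, -0.1, -176.9]
ft_force: [-8.7, 2.0, 4.5]
grip_width: 40.4
```

```bash
for i in 1 2; do :; done
python3 -m pendant '[[0,0,0,-0.05,0,0,135],[0,0,0,-0.05,0,0,135]]'
python3 -m pendant '[[0,0,0,-0.05,0,0,135],[0,0,0,-0.05,0,0,135]]'
python3 -m pendant '[[0,0,0,-0.05,0,0,135],[0,0,0,-0.05,0,0,135]]'
```

```text
t: 21.22
tool_pos: [595.3, 210.4, 33.1]
eef_rot: [180.0, -0.1, -176.9]
ft_force: [-9.7, 2.7, 4.9]
grip_width: 40.6
t: 21.48
tool_pos: [595.8, 210.4, 33.1]
eef_rot: [180.0, -0.1, -176.9]
ft_force: [-8.5, 1.7, 4.3]
grip_width: 40.1
t: 21.72
tool_pos: [596.3, 210.4, 33.1]
eef_rot: [180.0, -0.1, -176.9]
ft_force: [-8.9, 2.3, 5.4]
grip_width: 40.0
```

```bash
python3 -m pendant '[[0,0,0,-0.05,0,0,135],[0,0,0,-0.05,0,0,135]]'
python3 -m pendant '[[0,0,0,-0.05,0,0,135],[0,0,0,-0.05,0,0,135]]'
python3 -m pendant '[[0,0,0,-0.03,0,0,135],[0,0,0,-0.03,0,0,135]]'
```

```text
t: 21.98
tool_pos: [596.6, 210.4, 33.1]
eef_rot: [180.0, -0.2, -176.9]
ft_force: [-10.2, 2.2, 5.8]
grip_width: 40.2
t: 22.22
tool_pos: [596.6, 210.4, 33.1]
eef_rot: [180.0, -0.2, -176.9]
ft_force: [-13.6, 1.6, 7.1]
grip_width: 39.9
t: 22.48
tool_pos: [596.6, 210.4, 33.1]
eef_rot: [180.0, -0.2, -176.9]
ft_force: [-13.9, 1.3, 8.5]
grip_width: 40.4
```

```bash
python3 -m pendant '[[0,0,0,-0.04,0,0,135],[0,0,0,-0.04,0,0,135]]'
python3 -m pendant '[[0,0,0,-0.04,0,0,135],[0,0,0,-0.04,0,0,135]]'
```

```text
t: 22.72
tool_pos: [596.6, 210.4, 33.1]
eef_rot: [180.0, -0.3, -176.9]
ft_force: [-17.0, 0.8, 10.6]
grip_width: 40.2
t: 22.98
tool_pos: [596.6, 210.4, 33.1]
eef_rot: [180.0, -0.3, -176.9]
ft_force: [-18.2, 0.4, 12.9]
grip_width: 40.2
```

```bash
python3 -m pendant '[[0,0,0,-0.04,0,0,135],[0,0,0,-0.04,0,0,135],[0,0,0,-0.04,0,0,135]]'
python3 -m pendant '[[0,0,0,-0.03,0,0,135],[0,0,0,-0.03,0,0,135],[0,0,0,-0.03,0,0,135],[0,0,0,-0.03,0,0,135],[0,0,0,-0.03,0,0,135],[0,0,0,-0.03,0,0,135]]'
python3 -c "
from h import *
look(14)"
```

```text
t: 23.35
tool_pos: [596.6, 210.4, 33.1]
eef_rot: [180.0, -0.4, -176.9]
ft_force: [-21.1, 0.9, 13.7]
grip_width: 40.0
t: 24.1
tool_pos: [596.6, 210.4, 33.1]
eef_rot: [-180.0, -0.4, -176.9]
ft_force: [-22.1, -0.1, 15.4]
grip_width: 40.3
[596.6 210.4  33.1] [-180.    -0.4 -176.9] [-23.2  -0.5  14.7] j6 5.0
```

View pics/t14.png

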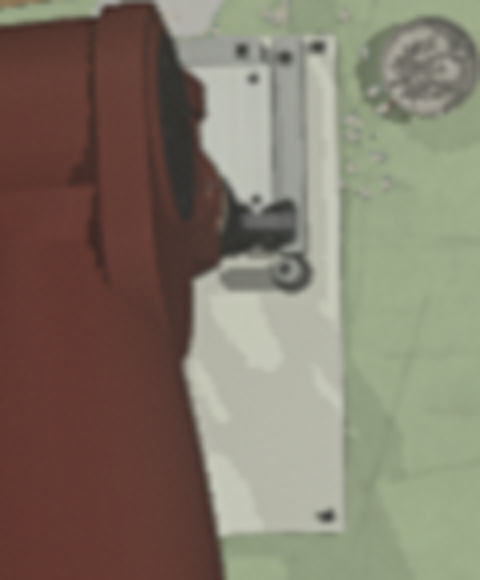

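View pics/s14.png

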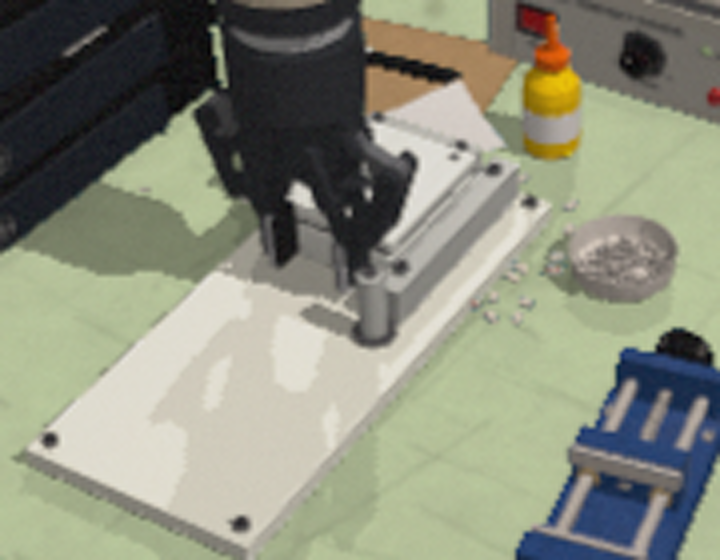

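```bash
python3 -m pendant '[[0,0,0,0.1,0,0,135],[0,0,0,0.2,0,0,135],[0,0,0,0.6,0,0,135],[0,0,0,2,0,0,135],[0,0,0,4,0,0,135],[0,0,0,6,0,-2,135],[0,0,0,9,0,-7,135],[0,0,0,13,0,-13,135],[0,0,0,17,0,-15,135],[0,0,0,18,0,-15,135],[0,0,0,18,0,-15,135],[0,0,0,18,0,-15,135]]'
python3 -c "
from h import *
look(15)"
```

```text
t: 25.7
tool_pos: [420.8, 200.5, 182.1]
eef_rot: [-180.0, -0.1, -177.0]
ft_force: [-0.2, 0.2, -0.9]
grip_width: 40.3
[420.7 200.5 182.2] [-1.80e+02 -1.00e-01 -1.77e+02] [ 0.1 -0.5  0.7] j6 6.0
```

View pics/t15.png

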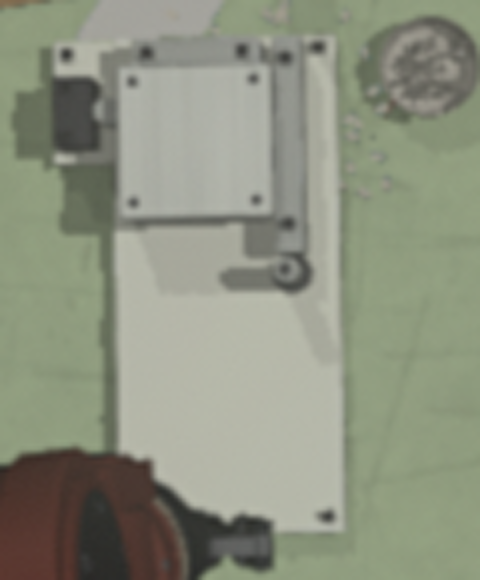

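View pics/s15.png

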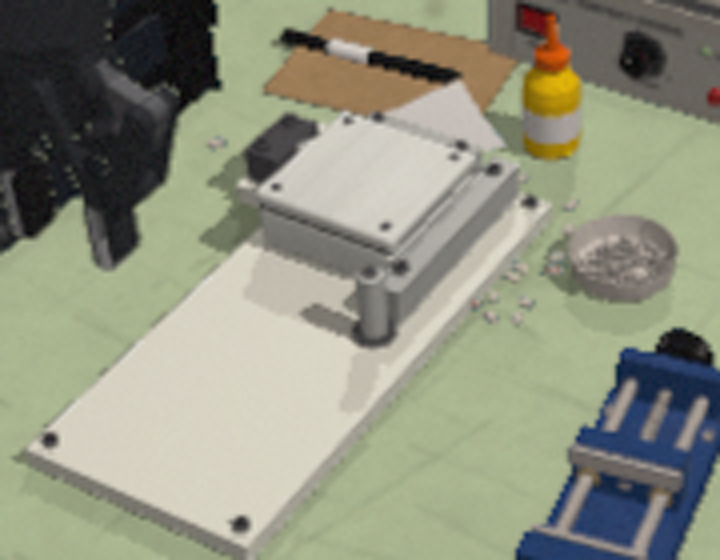

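```bash
python3 -c "
from h import *
pose([(454,156),(385,227),(277,187)],[(253,78),(256,200),(133,202)])
H=hs([(253,78),(256,200),(133,202),(132,81)],'top');print(w2j(H.mean(0)))
H=hs([(146,52),(241,50)],'top')
t=camera('top')
print('stop screws',[w2j(ray(t,full(p,(135,125)),44)).round(1) for p in((146,52),(241,50))],'fence',[w2j(ray(t,full(p,(135,125)),40)).round(1) for p in((285,57),(288,223))])"
```

```text
scene C jig [83.  27.5] yaw jig [-89.7 -90.4] len 77.1 75.4
  post in housing [ 57.5 -83. ] tcp in housing [   0.8 -235.4]
top C jig [82.5 28. ] yaw jig [-89.4 -90.4] len 76.6 76.3
  post in housing [ 57.9 -82.7] tcp in housing [   0.6 -235. ]
[82.37170425 27.82869465]
stop screws [array([140.4,  58.6]), array([140.3,  -1.2])] fence [array([136. , -28.4]), array([ 30.5, -28.7])]
```

```bash
python3 -c "
from h import *
s=camera('scene');t=camera('top')
a=cv2.resize(s['img'][130:190,165:245,::-1],None,fx=9,fy=9,interpolation=cv2.INTER_CUBIC);cv2.imwrite('pics/s16.png',a)
a=cv2.resize(t['img'][130:190,145:220,::-1],None,fx=9,fy=9,interpolation=cv2.INTER_CUBIC);cv2.imwrite('pics/t16.png',a)
cv2.imwrite('pics/w16.png',camera('wrist')['img'][:,:,::-1])"
```

```text
(no output)
```

View pics/s16.png

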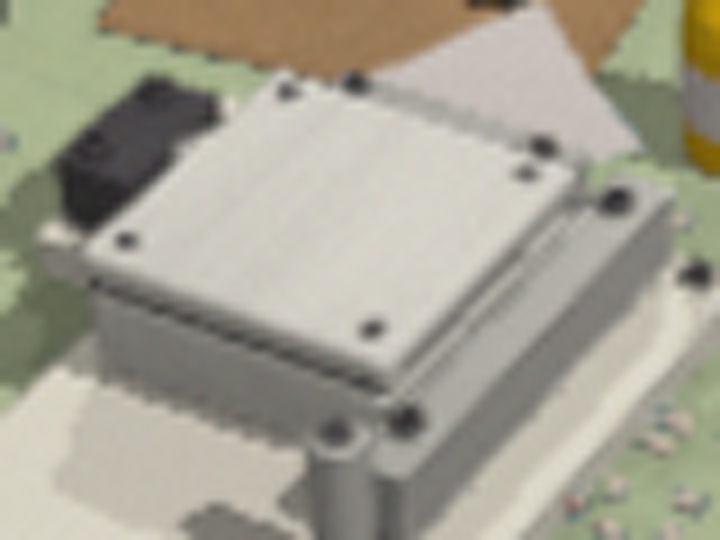

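View pics/t16.png

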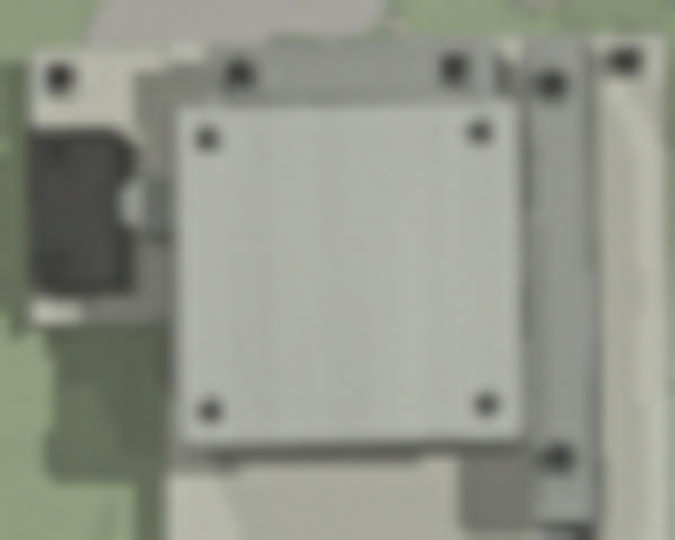

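```bash
python3 -c "
from h import *
t=camera('top')
a=cv2.imread('pics/top0.png',0).astype(int);b=t['img'].mean(2).astype(int)
for r in (155,162,170): print(r,'t0',a[r,194:216].tolist(),'now',b[r,194:216].tolist())
for u in (201.5,202.5,203.5): print(u,w2j(ray(t,(u,162),40)).round(1),w2j(ray(t,(u,162),54)).round(1))
for u in (164,165,166):print(u,b[162,158:172].tolist(),w2j(ray(t,(u,162),54)).round(1))
"
```

```text
155 t0 [156, 140, 115, 107, 109, 109, 109, 108, 109, 123, 140, 140, 141, 142, 141, 135, 127, 136, 155, 159, 159, 163] now [174, 175, 174, 172, 171, 172, 173, 172, 153, 127, 133, 139, 144, 146, 145, 141, 132, 140, 159, 163, 163, 168]
162 t0 [172, 158, 129, 121, 123, 123, 124, 122, 116, 119, 136, 138, 139, 140, 140, 140, 135, 134, 155, 160, 158, 159] now [174, 174, 173, 174, 173, 171, 173, 172, 151, 121, 128, 136, 143, 146, 145, 145, 140, 138, 158, 163, 163, 163]
170 t0 [173, 158, 130, 121, 123, 123, 124, 124, 124, 128, 135, 137, 138, 140, 140, 140, 131, 129, 153, 160, 159, 164] now [173, 173, 172, 173, 172, 171, 172, 170, 156, 133, 129, 134, 143, 144, 144, 144, 135, 132, 157, 164, 164, 168]
201.5 [ 77.3 -16.5] [ 75.5 -18.1]
202.5 [ 77.3 -19. ] [ 75.4 -20.6]
203.5 [ 77.2 -21.5] [ 75.3 -23.1]
164 [78, 88, 103, 111, 111, 111, 129, 161, 173, 173, 172, 172, 172, 170] [77.5 75.1]
165 [78, 88, 103, 111, 111, 111, 129, 161, 173, 173, 172, 172, 172, 170] [77.5 72.6]
166 [78, 88, 103, 111, 111, 111, 129, 161, 173, 173, 172, 172, 172, 170] [77.4 70.2]
```

```bash
python3 -c "
from h import *
print(ctrl.job_done())"
```

```text
the job is handed in; nothing more can be done
None
```

I turned the housing a quarter turn clockwise against the post, slid it along the fence past the roller, and pressed it home against the end stop. I then backed the tool clear and handed the job in at about 26 s; no verdict is reported.

- **Turning:** The housing slipped along the post part way round (near 52°) and the force rose to about 5 N. I pushed it back along its right side and then finished the turn from behind.
- **Pressing:** The tool pushed with 21–23 N for about 0.75 s. About 9 N of push was needed just to slide it before contact, so I estimate 13–17 N reached the stop. That is a little above the 12 N asked; I could not measure the stop force directly.
- **Final position:** The last pictures put the housing centre at jig (82.6, 27.7) mm, where the nominal is (82, 26), and square to within about 0.6°.
- **A small disagreement:** The camera's y value reads about 1.7 mm off. The fence edge in the same picture reads about 1.5 mm off the same way, so I take the housing to be flush with the fence.
- **Surroundings:** The housing looks flat, and no bystander in the last pictures appears to have moved. The cutters and spare board were outside those pictures.

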